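Set the press runners to suit the woodblock

TASK

Make the press ready for the woodblock that lies on its bed: lay the two runners of that block's own thickness flat on the bed, one along each long side of the block, in line with the bed's travel, side by side with the block's full length and not touching it. Those two runners and the block are all that may stay on the bed: a runner of the other thickness left there from the last job goes back flat on the make-ready board with the spares. Do not shift either woodblock, and leave the other things where they are.

Things in the scene. Friction and masses are not known exactly. Their poses are not given: they have to be found in the camera images.
- bed (a point): on the top face of the flat grey press bed, midway across it. z up; y along the bed's travel, towards the roller; x across, away from the robot. The bed is fixed, rimless, 280 mm wide (x -140 to 140), 60 mm above the table, and runs from its open end at y = -190 mm to the green cheeks and steel roller, which begin at y = +265 mm and stand 250 mm above the table
- board_top (a point): centre of the top surface of the make-ready board, a flat grey board without rims, 440 mm (x) by 300 mm (y), level with the press bed (60 mm above the table), fixed, to the right of the press
- block_thin: a carved woodblock 95 mm (its x) by 130 mm (its y), 12 mm thick, pale wood with a blue raised pattern; origin at the centre of its underside, z up. It lies either on the press bed (then it is the block to be printed) or waiting at the far end of the make-ready board. Light: it slides if pushed
- block_thick: a carved woodblock 95 mm (its x) by 130 mm (its y), 22 mm thick, brown wood with a black raised pattern; origin at the centre of its underside, z up. It lies either on the press bed (then it is the block to be printed) or waiting at the far end of the make-ready board. Light: it slides if pushed
- runner_thin_1: straight wooden bar 200 mm long (its x), 18 mm wide (y), 12 mm high, pale wood, as thick as block_thin; has an identical twin. Origin at the centre of its underside, z up. Starts lying flat, either alone across the open end of the press bed or among the other runners on the make-ready board, its length roughly along world x (within 0.25 rad)
- runner_thin_2: straight wooden bar 200 mm long (its x), 18 mm wide (y), 12 mm high, pale wood, as thick as block_thin; has an identical twin. Origin at the centre of its underside, z up. Starts lying flat, either alone across the open end of the press bed or among the other runners on the make-ready board, its length roughly along world x (within 0.25 rad)
- runner_thick_1: straight wooden bar 200 mm long (its x), 18 mm wide (y), 22 mm high, brown wood, as thick as block_thick; has an identical twin. Origin at the centre of its underside, z up. Starts lying flat, either alone across the open end of the press bed or among the other runners on the make-ready board, its length roughly along world x (within 0.25 rad)
- runner_thick_2: straight wooden bar 200 mm long (its x), 18 mm wide (y), 22 mm high, brown wood, as thick as block_thick; has an identical twin. Origin at the centre of its underside, z up. Starts lying flat, either alone across the open end of the press bed or among the other runners on the make-ready board, its length roughly along world x (within 0.25 rad)
- gouge: bystander: carving gouge 195 mm long (x), 22 mm thick, pale handle and steel blade, lying on the table beyond the press bed, in front of the chisel stand; origin under the front of its handle
- ink_tin: bystander: blue ink tin, 72 mm across, 58 mm high, standing on the make-ready board; origin at the centre of its base
- brayer: bystander: ink roller lying on the table in front of the press, black roller 100 mm wide (y), handle to -x, 170 mm long over all, 40 mm high; origin under the roller
- mallet: bystander: wooden mallet lying on the table between the robot and the press, head 60 x 115 x 70 mm high, handle to -x, 200 mm long over all; origin on the table under the front edge of its head (head from x = -60 to 0 mm)
- baren: bystander: round tan rubbing pad 124 mm across with a pale wooden grip on top, 34 mm high, on the table in front of the press; origin at the centre of its underside
- oil_bottle: bystander: closed amber bottle 60 mm across, 150 mm high, standing on the make-ready board close to the row of runners, where a wide gripper can foul it; origin at the centre of its base
- ink_knife: bystander: ink knife 205 mm long (x), 16 mm thick, dark handle and flat steel blade, lying on the table to the right of the make-ready board; origin under its middle
Not all that is in view belongs to the job. Leave any yellow look-alike of the runner_thick_2 alone.

How it is judged:
At the end, for the whole second after the job is handed in: The two matching runners lie flat on the bed, one each side of the block: centres within 45 mm of its middle lengthwise, at least 58 mm off it sideways, within 132 mm of the bed's centre line, within 0.12 rad of its travel, not touching the block. The other two lie flat on the board. All at rest (((y of block_thin in the frame of bed between -0.1 and 0.2 m and (x of runner_thick_1 in the frame of board_top between -0.17 and 0.17 m and y of runner_thick_1 in the frame of board_top between -0.145 and 0.145 m and z of runner_thick_1 in the frame of board_top between -0.003 and 0.003 m and angle between runner_thick_1's own z axis and vertical below 0.05 rad) and (x of runner_thick_2 in the frame of board_top between -0.17 and 0.17 m and y of runner_thick_2 in the frame of board_top between -0.145 and 0.145 m and z of runner_thick_2 in the frame of board_top between -0.003 and 0.003 m and angle between runner_thick_2's own z axis and vertical below 0.05 rad) and (x of runner_thin_1 in the frame of block_thin between -0.2 and -0.058 m and y of runner_thin_1 in the frame of block_thin between -0.045 and 0.045 m and x of runner_thin_1 in the frame of bed between -0.132 and 0.132 m and z of runner_thin_1 in the frame of bed between -0.003 and 0.003 m and angle between the x axis of runner_thin_1 and the y axis of bed, either way round below 0.12 rad and angle between runner_thin_1's own z axis and vertical below 0.05 rad and contact force between runner_thin_1 and block_thin below 0.3 N) and (x of runner_thin_2 in the frame of block_thin between 0.058 and 0.2 m and y of runner_thin_2 in the frame of block_thin between -0.045 and 0.045 m and x of runner_thin_2 in the frame of bed between -0.132 and 0.132 m and z of runner_thin_2 in the frame of bed between -0.003 and 0.003 m and angle between the x axis of runner_thin_2 and the y axis of bed, either way round below 0.12 rad and angle between runner_thin_2's own z axis and vertical below 0.05 rad and contact force between runner_thin_2 and block_thin below 0.3 N)) or (y of block_thin in the frame of bed between -0.1 and 0.2 m and (x of runner_thick_1 in the frame of board_top between -0.17 and 0.17 m and y of runner_thick_1 in the frame of board_top between -0.145 and 0.145 m and z of runner_thick_1 in the frame of board_top between -0.003 and 0.003 m and angle between runner_thick_1's own z axis and vertical below 0.05 rad) and (x of runner_thick_2 in the frame of board_top between -0.17 and 0.17 m and y of runner_thick_2 in the frame of board_top between -0.145 and 0.145 m and z of runner_thick_2 in the frame of board_top between -0.003 and 0.003 m and angle between runner_thick_2's own z axis and vertical below 0.05 rad) and (x of runner_thin_2 in the frame of block_thin between -0.2 and -0.058 m and y of runner_thin_2 in the frame of block_thin between -0.045 and 0.045 m and x of runner_thin_2 in the frame of bed between -0.132 and 0.132 m and z of runner_thin_2 in the frame of bed between -0.003 and 0.003 m and angle between the x axis of runner_thin_2 and the y axis of bed, either way round below 0.12 rad and angle between runner_thin_2's own z axis and vertical below 0.05 rad and contact force between runner_thin_2 and block_thin below 0.3 N) and (x of runner_thin_1 in the frame of block_thin between 0.058 and 0.2 m and y of runner_thin_1 in the frame of block_thin between -0.045 and 0.045 m and x of runner_thin_1 in the frame of bed between -0.132 and 0.132 m and z of runner_thin_1 in the frame of bed between -0.003 and 0.003 m and angle between the x axis of runner_thin_1 and the y axis of bed, either way round below 0.12 rad and angle between runner_thin_1's own z axis and vertical below 0.05 rad and contact force between runner_thin_1 and block_thin below 0.3 N)) or (y of block_thick in the frame of bed between -0.1 and 0.2 m and (x of runner_thin_1 in the frame of board_top between -0.17 and 0.17 m and y of runner_thin_1 in the frame of board_top between -0.145 and 0.145 m and z of runner_thin_1 in the frame of board_top between -0.003 and 0.003 m and angle between runner_thin_1's own z axis and vertical below 0.05 rad) and (x of runner_thin_2 in the frame of board_top between -0.17 and 0.17 m and y of runner_thin_2 in the frame of board_top between -0.145 and 0.145 m and z of runner_thin_2 in the frame of board_top between -0.003 and 0.003 m and angle between runner_thin_2's own z axis and vertical below 0.05 rad) and (x of runner_thick_1 in the frame of block_thick between -0.2 and -0.058 m and y of runner_thick_1 in the frame of block_thick between -0.045 and 0.045 m and x of runner_thick_1 in the frame of bed between -0.132 and 0.132 m and z of runner_thick_1 in the frame of bed between -0.003 and 0.003 m and angle between the x axis of runner_thick_1 and the y axis of bed, either way round below 0.12 rad and angle between runner_thick_1's own z axis and vertical below 0.05 rad and contact force between runner_thick_1 and block_thick below 0.3 N) and (x of runner_thick_2 in the frame of block_thick between 0.058 and 0.2 m and y of runner_thick_2 in the frame of block_thick between -0.045 and 0.045 m and x of runner_thick_2 in the frame of bed between -0.132 and 0.132 m and z of runner_thick_2 in the frame of bed between -0.003 and 0.003 m and angle between the x axis of runner_thick_2 and the y axis of bed, either way round below 0.12 rad and angle between runner_thick_2's own z axis and vertical below 0.05 rad and contact force between runner_thick_2 and block_thick below 0.3 N)) or (y of block_thick in the frame of bed between -0.1 and 0.2 m and (x of runner_thin_1 in the frame of board_top between -0.17 and 0.17 m and y of runner_thin_1 in the frame of board_top between -0.145 and 0.145 m and z of runner_thin_1 in the frame of board_top between -0.003 and 0.003 m and angle between runner_thin_1's own z axis and vertical below 0.05 rad) and (x of runner_thin_2 in the frame of board_top between -0.17 and 0.17 m and y of runner_thin_2 in the frame of board_top between -0.145 and 0.145 m and z of runner_thin_2 in the frame of board_top between -0.003 and 0.003 m and angle between runner_thin_2's own z axis and vertical below 0.05 rad) and (x of runner_thick_2 in the frame of block_thick between -0.2 and -0.058 m and y of runner_thick_2 in the frame of block_thick between -0.045 and 0.045 m and x of runner_thick_2 in the frame of bed between -0.132 and 0.132 m and z of runner_thick_2 in the frame of bed between -0.003 and 0.003 m and angle between the x axis of runner_thick_2 and the y axis of bed, either way round below 0.12 rad and angle between runner_thick_2's own z axis and vertical below 0.05 rad and contact force between runner_thick_2 and block_thick below 0.3 N) and (x of runner_thick_1 in the frame of block_thick between 0.058 and 0.2 m and y of runner_thick_1 in the frame of block_thick between -0.045 and 0.045 m and x of runner_thick_1 in the frame of bed between -0.132 and 0.132 m and z of runner_thick_1 in the frame of bed between -0.003 and 0.003 m and angle between the x axis of runner_thick_1 and the y axis of bed, either way round below 0.12 rad and angle between runner_thick_1's own z axis and vertical below 0.05 rad and contact force between runner_thick_1 and block_thick below 0.3 N))) and linear speed of each of runner_thin_1, runner_thin_2, runner_thick_1, runner_thick_2 below 0.01 m/s).
It fails at once if a woodblock is shifted by more than 8 mm (distance of any of block_thin, block_thick from where it was at the start of the episode above 0.008 m).
It fails at once if another thing (gouge, tin, brayer, mallet, baren, bottle, ink knife) is moved by more than 15 mm (distance of any of gouge, ink_tin, brayer, mallet, baren, oil_bottle, ink_knife from where it was at the start of the episode above 0.015 m).
It also fails if it takes over 69 s, if anything falls off the work surface, if the arm or the gripper's body presses on something with over 40 N, if the wrist force passes 120 N, or if a joint passes its speed limit or range.

ROBOT

A 7-joint arm with a two-finger parallel gripper is mounted at the origin on the work surface. World frame = base frame: x ahead of the robot, y to its left, z up, the work surface at z = 0. Lengths are in m, angles in rad, forces in N, time in s.
With the tool pointing down it reaches from about 0.425 to 0.925 m from the base axis. Payload 6.8 kg.
Tool frame: the origin (TCP) lies midway between the tips of the shut fingers; the grasp point (between the pads) lies r.grip_point_offset behind it (r.grip_point_offset is the distance from the TCP to the grasp point, in m); z points along the fingers, y is the line along which they close (so a half turn about z gives the same grasp; the last joint's range is limited). The gripper opens to 85 mm and grips with 20 to 120 N. Pads are 22 mm wide; open, the fingers measure 114 mm over their backs; the gripper's body (76 mm by 85 mm) begins 54 mm behind the grasp point. The pads swing forward as they close: fully open they stand 13 mm farther back than shut.
Start: joints at [1.047, 0.477, 0.022, 1.555, -0.011, 1.109, -0.083], TCP at [0.273, -0.617, 0.231] pointing down, gripper open.
Joint ranges: [-2.96, 2.96], [-0.34, 2.1], [-1.41, 1.46], [0.24, 2.44], [-1.37, 4.51], [0.17, 1.92], [-2.96, 2.96]. Speed limits (rad/s): [2.39, 2.39, 3.14, 3.14, 3.14, 3.14, 3.14].

INTERFACE

Orientations are given as a rotation vector (axis times angle).
In Python, from bench import r gives the robot as it stands. The module is installed in compiled form; this text tells all that it offers.
- The arm moves only by the shell command python3 -m crank 'ROWS' [FORCE]. ROWS is JSON, a list of rows, each a list of 5 numbers: the shift along the world's x, y, z in units of 200 mm (1.0 is 200 mm), then the turn about the world's z in units of 45 degrees (1.0 is 45 degrees), then the opening, from -1 (shut) to 1 (fully open). In form: [[dx, dy, dz, turn, jaw], ...]. A call has 1 to 8 rows; each row shifts and turns the commanded pose from where the row before left it; what a row does not reach is not made up. A row lasts 1/12 s, in which the tool goes at most 41.7 mm and 7.16 degrees, less where a joint would pass 70% of its speed; a pose out of reach is approached as far as the arm can. A call with a number of a shift or a turn outside -1 to 1 is refused whole. A call with a gripper value outside its range is refused whole. The fingers move at their own pace and stop on an object; FORCE is the grip in N (left out, the last holds). Time passes only in rows, so rows that do not move let the fingers close. It gives the time, the measured TCP pose, the force, the opening and the grip force at its end, in the units of the state.
- r.get_obs(): the state, without advancing time (a new reading comes with each control period).
- r.grab_frame(name): name is "side" or "top"; returns the picture (400x640x3 uint8, blue, green, red); there is no depth.
- r.camera_model(name): a dict with "fx", "fy", "cx", "cy" (pixels), "R" (3x3) and "t" (3): a world point X has camera coordinates R X + t. Camera axes: x right, y down, z forward; pixel columns grow to the right and rows downward; lengths in m; the calibration is good to about 2 mm. A picture is of the moment at which its call begins. camera_model takes no time and is no camera call.
- r.hand_in(): hands the job in; it is judged then, once.
The state is a dict: "clock": time; "joints": joint angles; "qvel": joint speeds; "tau": joint torques, N m; "tcp_pos": TCP position; "orientation": TCP orientation; "contact_force": force on the tool from outside, world axes, zero at the start; "moment": the same for the moment, N m; "grip_width": finger opening in m; "gripper_force": force on a finger pad.
Only numpy, scipy, OpenCV 4.12 (cv2) and the standard library are available. Lean on these libraries where they do the work, as an engineer would, in place of code of your own. Each camera call takes 0.05 s, during which the arm holds its last target. There are 200 camera calls.

## Working session

There is one attempt and no reset: what is moved stays moved. The work goes in short steps, Python scripts to look and compute and a shell command to move; the robot and the scene stay as the last step left them, time stands still between calls to the robot, and variables do not carry over. Pictures are saved under pics/ and viewed, at most 10 in all, crops included, and the job is handed in when it is done.

```bash
mkdir -p pics
python3 - <<'E'
from bench import r
import cv2
for n in("top","side"):
    cv2.imwrite(f"pics/{n}0.png",r.grab_frame(n)); c=r.camera_model(n); print(n,c)
o=r.get_obs(); print(o, r.grip_point_offset)
E
```

```text
top {'fx': 490.54427489864116, 'fy': 490.54427489864116, 'cx': 332.534105616835, 'cy': 199.52540884303298, 'R': array([[-0.0272359 , -0.99956802, -0.01104407],
       [-0.99082479,  0.02845747, -0.13212269],
       [ 0.13237991,  0.00734425, -0.99117184]]), 't': array([-0.15567116,  0.51815776,  1.30376007])}
side {'fx': 488.579931769484, 'fy': 488.579931769484, 'cx': 323.68827667592086, 'cy': 199.3197392028878, 'R': array([[-0.98939373, -0.14478906,  0.01166973],
       [-0.09529291,  0.58633255, -0.80444602],
       [ 0.10963264, -0.79702589, -0.59391112]]), 't': array([0.46845608, 0.19514939, 1.24262477])}
{'clock': 0.1, 'joints': array([ 1.04684761,  0.47774791,  0.02232004,  1.55633676, -0.01150268,
        1.10929683, -0.08307612]), 'qvel': array([-7.50697867e-04, -7.05071471e-04,  1.22334204e-05, -2.41563064e-03,
       -8.27350191e-04,  9.14185187e-04,  1.93609505e-05]), 'tau': array([ 4.06273859e-03, -5.97757602e+01,  1.61320232e+00, -2.81955278e+01,
        1.27738380e-02,  5.05080345e-03, -6.36959089e-05]), 'tcp_pos': array([ 0.27246798, -0.61698738,  0.23040874]), 'orientation': array([-3.07234205e+00, -6.48283678e-01,  7.04394773e-04]), 'contact_force': array([-0.76099989, -0.13553978,  0.03469826]), 'moment': array([ 0.01645145, -0.01807609,  0.01657916]), 'gripper_force': 0.0, 'grip_width': 0.08533286668128655} 0.0187
```

View pics/top0.png

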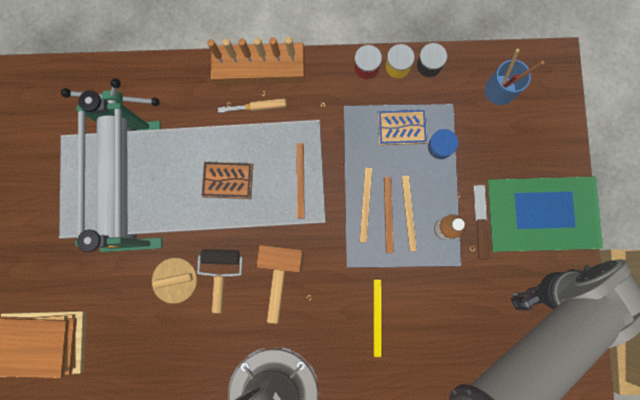

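View pics/side0.png

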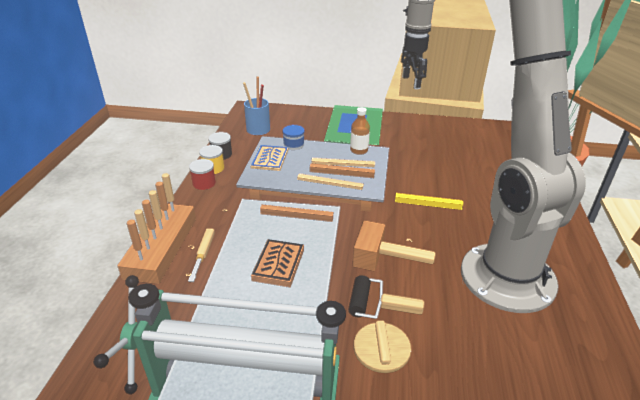

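The top view shows the brown block with the black pattern on the bed at (228,180), so that is block_thick. A brown runner lies on the bed at (300,180). On the board there are pale runners at (366,205) and (409,213), with a brown one between them at (388,215). A yellow decoy lies on the table at (377,318). I'll confirm this in an enlarged crop.

Run:
```python
import cv2,numpy as np
t=cv2.imread("pics/top0.png");s=cv2.imread("pics/side0.png")
a=cv2.resize(t[125:265,190:474],(795,392),interpolation=cv2.INTER_CUBIC) # x2.8
b=cv2.resize(s[140:290,240:390],(400,400),interpolation=cv2.INTER_CUBIC)
cv2.imwrite("pics/c1.png",a)
cv2.imwrite("pics/c2.png",cv2.resize(s[140:290,235:395],(640,600),interpolation=cv2.INTER_CUBIC)) # x4
```

```text
(no output)
```

View pics/c1.png

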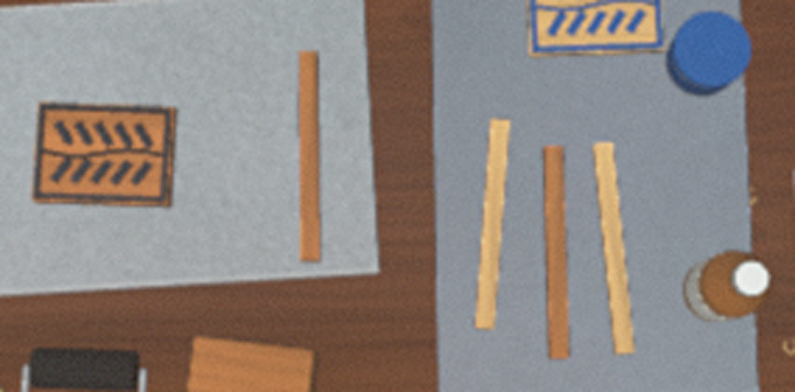

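View pics/c2.png

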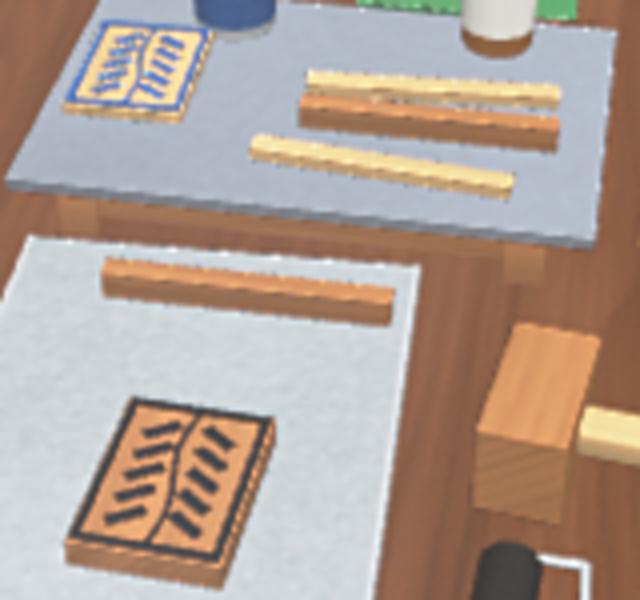

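Both runners I need are brown and visibly thick, at crop 1 (310,156) and (556,252), so nothing has to go back to the board. Next I'll triangulate.

```bash
cat > tri.py <<'E'
import numpy as np, cv2
from bench import r
C={n:r.camera_model(n) for n in("top","side")}
def P(n): c=C[n]; return np.array([[c['fx'],0,c['cx']],[0,c['fy'],c['cy']],[0,0,1]])@np.c_[c['R'],c['t']]
def tri(a,b):
    X=cv2.triangulatePoints(P("top"),P("side"),np.array(a,float).reshape(2,1),np.array(b,float).reshape(2,1)).ravel(); return X[:3]/X[3]
def onz(n,p,z):
    c=C[n]; d=c['R'].T@np.array([(p[0]-c['cx'])/c['fx'],(p[1]-c['cy'])/c['fy'],1]); o=-c['R'].T@c['t']; return o+d*(z-o[2])/d[2]
E
python3 - <<'E'
from tri import *
np.set_printoptions(precision=4,suppress=True)
c1=lambda p:(190+p[0]/2.8-.3,125+p[1]/2.8-.3); c2=lambda p:(235+p[0]/4-.4,140+p[1]/4-.4)
D={'block':[((40,103),(68,540)),((173,107),(133,400)),((167,204),(273,415)),((34,200),(222,555))],
'bedrun':[((309,52),(105,265)),((311,261),(392,294))],
'boardrun':[((553.5,147),(302,100)),((559.5,358),(558,124))],
'paleL':[((500,120),(255,139)),((486,327),(512,180))],
'paleR':[((604,143),(309,75)),((625,352),(559,91))],
'bedcorner':[((378,271),(420,265))],'boardNearLeft':[((440,392),(596,242))],'bottlebase':[((706,285),(499,42))]}
for k,v in D.items():
    X=np.array([tri(c1(a),c2(b)) for a,b in v])
    for q,(a,b) in zip(X,v): print(k,q,"top@.082",onz("top",c1(a),.082)[:2],"side",onz("side",c2(b),.082)[:2])
    print('  mean',X.mean(0), 'ang' ,np.arctan2(*(X[0]-X[-1])[[1,0]]), 'len',np.linalg.norm(X[0]-X[-1]))
from scipy.spatial.transform import Rotation as R
print(R.from_rotvec(r.get_obs()['orientation']).as_matrix())
E
```

```text
block [0.619  0.17   0.0772] top@.082 [0.6191 0.1688] side [0.6162 0.1747]
block [0.6114 0.0431 0.0759] top@.082 [0.6114 0.0422] side [0.6081 0.0501]
block [0.5192 0.0486 0.0806] top@.082 [0.5186 0.0483] side [0.5193 0.0502]
block [0.5261 0.1735 0.0829] top@.082 [0.5261 0.1738] side [0.5266 0.1726]
  mean [0.569  0.1088 0.0791] ang -0.03830441897052051 len 0.09309901102347488
bedrun [ 0.6616 -0.0877  0.0782] top@.082 [ 0.661  -0.0879] side [ 0.6597 -0.0827]
bedrun [ 0.462  -0.0859  0.079 ] top@.082 [ 0.461  -0.0861] side [ 0.4623 -0.0822]
  mean [ 0.5618 -0.0868  0.0786] ang -0.009227163272178103 len 0.19961658499864485
boardrun [ 0.5632 -0.3172  0.0781] top@.082 [ 0.5624 -0.3168] side [ 0.5622 -0.3112]
boardrun [ 0.365  -0.3143  0.0788] top@.082 [ 0.3646 -0.314 ] side [ 0.3653 -0.3094]
  mean [ 0.4641 -0.3158  0.0785] ang -0.014337986693850694 len 0.1981677559389103
paleL [ 0.5915 -0.2681  0.0712] top@.082 [ 0.5898 -0.2674] side [ 0.5878 -0.252 ]
paleL [ 0.395  -0.2479  0.0692] top@.082 [ 0.395  -0.2472] side [ 0.3937 -0.2293]
  mean [ 0.4933 -0.258   0.0702] ang -0.10271214155549814 len 0.1974955440841882
paleR [ 0.5664 -0.3661  0.0708] top@.082 [ 0.5648 -0.3645] side [ 0.5629 -0.3481]
paleR [ 0.3683 -0.3765  0.0696] top@.082 [ 0.3684 -0.3746] side [ 0.3675 -0.3566]
  mean [ 0.4673 -0.3713  0.0702] ang 0.052547241399438165 len 0.1983714442236429
bedcorner [ 0.4513 -0.1479  0.0586] top@.082 [ 0.4499 -0.1484] side [ 0.4476 -0.1171]
  mean [ 0.4513 -0.1479  0.0586] ang 0.0 len 0.0
boardNearLeft [ 0.3329 -0.2032  0.0527] top@.082 [ 0.3365 -0.2027] side [ 0.3297 -0.163 ]
  mean [ 0.3329 -0.2032  0.0527] ang 0.0 len 0.0
bottlebase [ 0.4258 -0.4569  0.0623] top@.082 [ 0.4282 -0.4527] side [ 0.42  -0.423]
  mean [ 0.4258 -0.4569  0.0623] ang 0.0 len 0.0
[[ 0.9147  0.404  -0.0008]
 [ 0.404  -0.9147  0.0015]
 [-0.0001 -0.0017 -1.    ]]
```

Run:
```python
from tri import *
import cv2
np.set_printoptions(precision=4,suppress=True)
# bed edges in top picture at z=.06 : near edge, far edge, open end; fitted from the brightness step
g=cv2.cvtColor(cv2.imread("pics/top0.png"),cv2.COLOR_BGR2GRAY).astype(float)
def edge(us,v0,v1,vert=True):
    out=[]
    for u in us:
        l=g[v0:v1,u] if vert else g[u,v0:v1]
        k=np.argmax(abs(np.diff(cv2.GaussianBlur(l.reshape(-1,1),(1,5),0).ravel())))+v0+.5
        p=(u,k) if vert else (k,u)
        out.append(onz("top",p,.06)[:2])
    return np.array(out)
for n,e in(('near',edge(range(170,320,6),215,245)),('far',edge(range(165,315,6),112,140)),('end',edge(range(135,215,5),312,335,False))):
    i=1 if n!='end' else 0
    a=np.polyfit(e[:,i],e[:,1-i],1); print(n,'slope',a[0],'at',np.polyval(a,.1 if i else .57),'resid',np.std(e[:,1-i]-np.polyval(a,e[:,i])))
```

```text
near slope -0.031128399802814368 at 0.44242656706506084 resid 0.000762563111446269
far slope -0.03174876454571552 at 0.7247935642911427 resid 0.0008099522108969302
end slope 0.03211126911742552 at -0.14390339148927112 resid 0.0008169643335464946
```

The bed yaw is +0.03 rad with its centreline at x=0.583. The block centre is (0.569, 0.109) with yaw −0.06. I plan to put the runners along world y at x≈0.66 and x≈0.48, both at y≈0.105. I'll pick the brown runner on the board first.

```bash
python3 -m crank '[[0,0,0.15,-0.137,0.06],[0,0,0.15,-0.137,0.06],[0.1,0.16,0,-0.137,0.06],[0.1,0.16,0,-0.137,0.06],[0.1,0.16,0,0,0.06],[0.1,0.16,0,0,0.06],[0.1,0.16,0,0,0.06],[0.1,0.16,0,0,0.06]]' 40; python3 -m crank '[[0.1,0.16,0,0,0.06],[0.1,0.16,0,0,0.06],[0.1,0.16,0,0,0.06],[0.05,0.06,0,0,0.06],[0,0,0,0,0.06],[0,0,0,0,0.06]]'
```

```text
clock: 0.77
tcp_pos: [0.3931, -0.4236, 0.291]
orientation: [-3.141, 0.023, 0.001]
contact_force: [0.9, -0.9, -0.1]
grip_width: 0.0454
gripper_force: 0.0
clock: 1.27
tcp_pos: [0.4629, -0.3167, 0.291]
orientation: [-3.141, 0.019, 0.001]
contact_force: [-0.3, -0.9, -0.5]
grip_width: 0.0454
gripper_force: 0.0
```

```bash
python3 -m crank '[[0,0,-0.19,0,0.06],[0,0,-0.19,0,0.06],[0,0,-0.19,0,0.06],[0,0,-0.19,0,0.06],[0,0,-0.14,0,0.06],[0,0,-0.05,0,0.06],[0,0,0,0,0.06]]'
python3 - <<'E'
from bench import r
import cv2
f=r.grab_frame("side"); cv2.imwrite("pics/s1.png",cv2.resize(f[100:220,230:400],(800,565),interpolation=cv2.INTER_CUBIC))
E
```

```text
clock: 1.85
tcp_pos: [0.4599, -0.3181, 0.0988]
orientation: [-3.14, 0.027, 0.008]
contact_force: [-0.1, -0.6, 0.4]
grip_width: 0.0453
gripper_force: 0.0
```

View pics/s1.png

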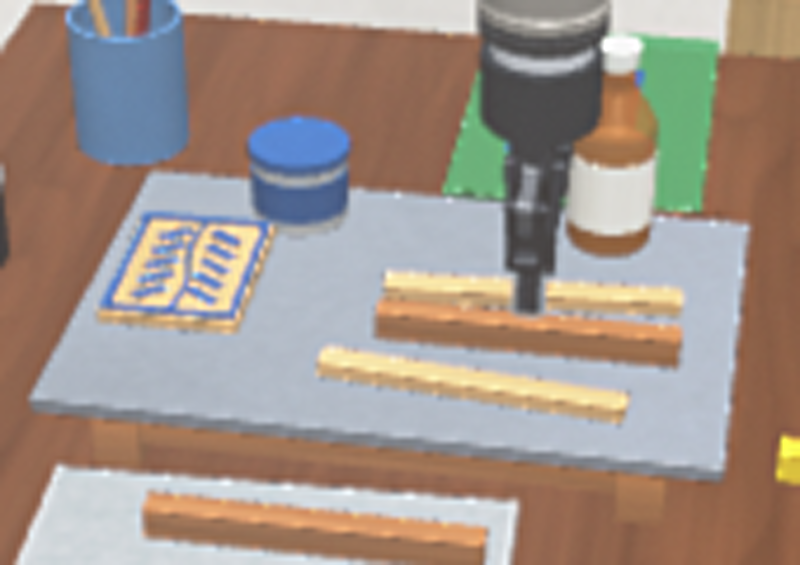

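The side crop shows the fingers at (528,305) above the middle of the brown runner, which spans 377–681. They are clear of the pale runners and the bottle. I'll lower and grip.

```bash
python3 -m crank '[[0.02,0.012,-0.06,0,0.06],[0,0,-0.06,0,0.06],[0,0,-0.045,0,0.06],[0,0,0,0,0.06],[0,0,0,0,-1],[0,0,0,0,-1],[0,0,0,0,-1],[0,0,0,0,-1]]' 40; python3 -m crank '[[0,0,0,0,-1],[0,0,0,0,-1],[0,0,0.05,0,-1],[0,0,0.1,0,-1],[0,0,0.1,0,-1],[0,0,0.1,0,-1],[0,0,0.1,0,-1],[0,0,0,0,-1]]'
```

```text
clock: 2.57
tcp_pos: [0.467, -0.3154, 0.0689]
orientation: [3.141, -0.023, 0.002]
contact_force: [-0.1, -0.3, 2.4]
grip_width: 0.0168
gripper_force: 40.7
clock: 3.23
tcp_pos: [0.4687, -0.3163, 0.1628]
orientation: [3.138, -0.023, 0.009]
contact_force: [0.2, 0.0, -0.1]
grip_width: 0.0166
gripper_force: 40.5
```

```bash
python3 -m crank '[[0.06,0.13,0.05,0.126,-1],[0.06,0.13,0.05,0.126,-1],[0.06,0.13,0.05,0.126,-1],[0.06,0.13,0,0.126,-1],[0.06,0.13,0,0.126,-1],[0.06,0.13,0,0.126,-1],[0.06,0.13,0,0.126,-1],[0.06,0.13,0,0.126,-1]]'; python3 -m crank '[[0.06,0.13,0,0.126,-1],[0.06,0.13,0,0.126,-1],[0.06,0.13,0,0.126,-1],[0.06,0.13,0,0.126,-1],[0.06,0.13,0,0.126,-1],[0.06,0.13,0,0.126,-1],[0.06,0.13,0,0.126,-1],[0,0,0,0,-1]]'
```

```text
clock: 3.9
tcp_pos: [0.5626, -0.1058, 0.1881]
orientation: [-2.904, -1.197, 0.001]
contact_force: [-0.5, 0.5, -0.1]
grip_width: 0.0168
gripper_force: 40.5
clock: 4.57
tcp_pos: [0.6473, 0.0826, 0.1882]
orientation: [-2.315, -2.118, -0.006]
contact_force: [-0.1, 0.9, 0.1]
grip_width: 0.0171
gripper_force: 40.5
```

```bash
python3 -m crank '[[0.065,0.11,0,0.113,-1],[0,0,-0.12,0,-1],[0,0,-0.12,0,-1],[0,0,-0.12,0,-1],[0,0,-0.12,0,-1],[0,0,0,0,-1],[0,0,0,0,-1]]'
python3 - <<'E'
from bench import r
import cv2,numpy as np
f=r.grab_frame("side"); g=r.grab_frame("top")
a=cv2.resize(f[180:300,210:350],(467,400),interpolation=cv2.INTER_CUBIC)
b=cv2.resize(g[110:250,180:290],(314,400),interpolation=cv2.INTER_CUBIC)
cv2.imwrite("pics/s2.png",np.hstack([a,b]))
E
```

```text
clock: 5.15
tcp_pos: [0.6584, 0.0965, 0.0911]
orientation: [-2.234, -2.206, 0.005]
contact_force: [0.2, 1.8, -0.4]
grip_width: 0.017
gripper_force: 40.5
```

View pics/s2.png

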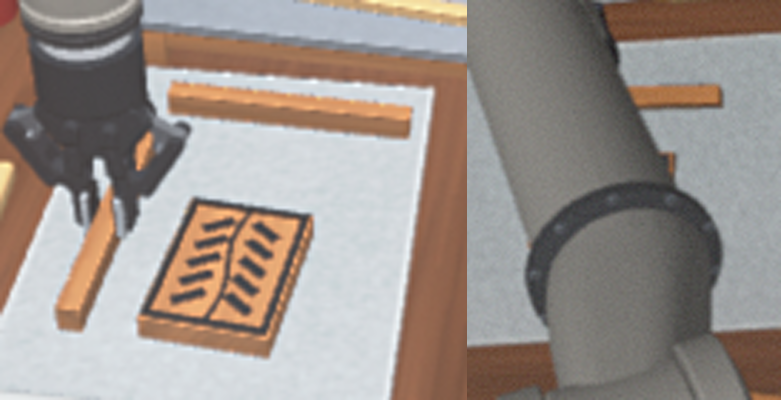

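The side crop shows the runner held level at (110,230), parallel to the block at (228,275) with a clear gap. I'll lower and release.

```bash
python3 -m crank '[[0.01,0.03,-0.04,0,-1],[0,0,-0.04,0,-1],[0,0,-0.02,0,-1],[0,0,0,0,-1],[0,0,0,0,-1]]'
```

```text
clock: 5.67
tcp_pos: [0.6614, 0.1028, 0.0719]
orientation: [-2.235, -2.208, 0.001]
contact_force: [0.1, -0.0, -0.4]
grip_width: 0.0174
gripper_force: 40.5
```

```bash
python3 -m crank '[[0,0,-0.01,0,-1],[0,0,-0.005,0,-1],[0,0,0,0,-1],[0,0,0,0,-1]]'
```

```text
clock: 6.0
tcp_pos: [0.6617, 0.1028, 0.0694]
orientation: [2.235, 2.208, 0.0]
contact_force: [-0.7, 0.0, -0.8]
grip_width: 0.0172
gripper_force: 40.5
```

```bash
python3 -m crank '[[0,0,-0.005,0,-1],[0,0,0,0,-1],[0,0,0,0,-0.25],[0,0,0,0,-0.25],[0,0,0,0,-0.25],[0,0,0.05,0,-0.25],[0,0,0.1,0,-0.25],[0,0,0.18,0,-0.25]]'; python3 -m crank '[[0,0,0.18,0,-0.25],[-0.04,-0.07,0.1,-0.143,0.06],[-0.04,-0.07,0,-0.143,0.06],[-0.04,-0.07,0,-0.143,0.06],[-0.04,-0.07,0,-0.143,0.06],[-0.04,-0.07,0,-0.143,0.06],[-0.04,-0.07,0,-0.143,0.06],[-0.04,-0.07,0,-0.143,0.06]]';python3 -m crank '[[-0.04,-0.07,0,-0.143,0.06],[-0.04,-0.07,0,-0.143,0.06],[-0.04,-0.07,0,-0.143,0.06],[-0.04,-0.07,0,-0.143,0.06],[-0.04,-0.07,0,-0.143,0.06],[-0.02,-0.07,0,-0.143,0.06],[0,0,0,-0.143,0.06],[0,0,0,0,0.06]]'
```

```text
clock: 6.67
tcp_pos: [0.6591, 0.1021, 0.1317]
orientation: [-2.232, -2.205, 0.009]
contact_force: [0.8, -0.4, -0.3]
grip_width: 0.0321
gripper_force: 0.0
clock: 7.33
tcp_pos: [0.6053, 0.0044, 0.1912]
orientation: [2.913, 1.176, 0.001]
contact_force: [0.4, 0.9, -0.1]
grip_width: 0.0453
gripper_force: 0.0
clock: 8.0
tcp_pos: [0.5615, -0.08, 0.1911]
orientation: [3.141, -0.03, 0.001]
contact_force: [-1.5, -0.6, -0.4]
grip_width: 0.0453
gripper_force: 0.0
```

```bash
python3 -m crank '[[0,-0.034,-0.1,0.013,0.06],[0,0,-0.12,0,0.06],[0,0,-0.12,0,0.06],[0,0,-0.12,0,0.06],[0,0,-0.08,0,0.06],[0,0,-0.04,0,0.06],[0,0,0,0,0.06],[0,0,0,0,0.06]]'
python3 - <<'E'
from bench import r
import cv2,numpy as np
f=r.grab_frame("side"); cv2.imwrite("pics/s3.png",cv2.resize(f[165:315,210:370],(640,600),interpolation=cv2.INTER_CUBIC))
E
```

```text
clock: 8.67
tcp_pos: [0.5622, -0.0854, 0.0748]
orientation: [-3.141, 0.002, -0.001]
contact_force: [-0.4, -0.1, 0.7]
grip_width: 0.0453
gripper_force: 0.0
```

View pics/s3.png

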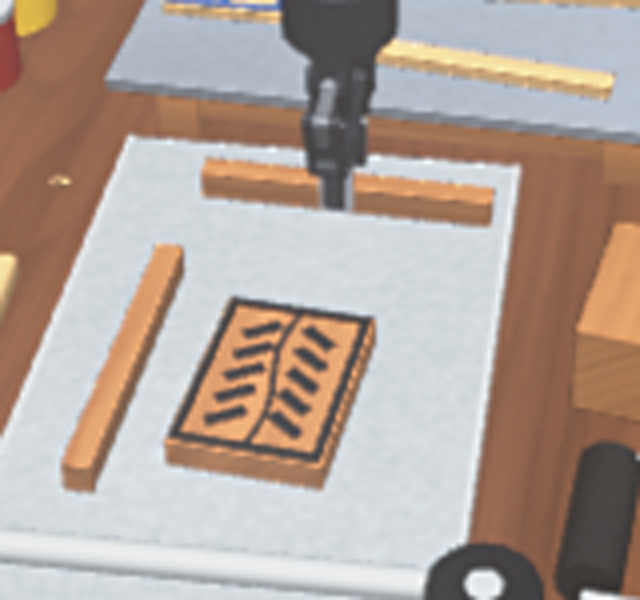

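The first runner lies flat beside the block at (122,365), and the block has not moved. The fingers straddle the middle of the bed runner at (335,190), so I'll grip and lift.

```bash
python3 -m crank '[[0,-0.005,-0.03,0,0.06],[0,0,0,0,0.06],[0,0,0,0,-1],[0,0,0,0,-1],[0,0,0,0,-1],[0,0,0,0,-1],[0,0,0,0,-1],[0,0,0,0,-1]]' 40; python3 -m crank '[[0,0,0.05,0,-1],[0,0,0.1,0,-1],[0,0,0.1,0,-1],[0,0,0.1,0,-1],[0,0,0.1,0,-1],[0,0,0.1,0,-1],[0,0,0,0,-1],[0,0,0,0,-1]]'
```

```text
clock: 9.38
tcp_pos: [0.5621, -0.0869, 0.0688]
orientation: [3.141, -0.006, 0.001]
contact_force: [-2.3, -1.1, 5.7]
grip_width: 0.0166
gripper_force: 40.0
clock: 10.05
tcp_pos: [0.5622, -0.087, 0.1795]
orientation: [3.141, -0.006, 0.004]
contact_force: [-0.5, 1.0, -1.0]
grip_width: 0.0168
gripper_force: 39.2
```

```bash
python3 -m crank '[[-0.026,0.06,0,0.126,-1],[-0.026,0.06,0,0.126,-1],[-0.026,0.06,0,0.126,-1],[-0.026,0.06,0,0.126,-1],[-0.026,0.06,0,0.126,-1],[-0.026,0.06,0,0.126,-1],[-0.026,0.06,0,0.126,-1],[-0.026,0.06,0,0.126,-1]]'; python3 -m crank '[[-0.026,0.06,0,0.126,-1],[-0.026,0.06,0,0.126,-1],[-0.026,0.06,0,0.126,-1],[-0.026,0.06,0,0.126,-1],[-0.026,0.06,0,0.126,-1],[-0.026,0.06,0,0.126,-1],[-0.026,0.06,0,0.126,-1],[-0.026,0.06,0,0.126,-1]]'; python3 -m crank '[[0,0,-0.08,0,-1],[0,0,-0.1,0,-1],[0,0,-0.1,0,-1],[0,0,-0.1,0,-1],[0,0,0,0,-1],[0,0,0,0,-1]]'
python3 - <<'E'
from bench import r
import cv2,numpy as np
f=r.grab_frame("side"); cv2.imwrite("pics/s4.png",cv2.resize(f[165:315,210:370],(640,600),interpolation=cv2.INTER_CUBIC))
E
```

```text
clock: 10.72
tcp_pos: [0.5186, 0.0096, 0.1769]
orientation: [-2.897, -1.213, 0.004]
contact_force: [0.2, 0.3, -0.8]
grip_width: 0.0168
gripper_force: 39.2
clock: 11.38
tcp_pos: [0.4771, 0.1054, 0.1771]
orientation: [-2.205, -2.236, 0.003]
contact_force: [0.3, -0.8, -0.8]
grip_width: 0.0167
gripper_force: 39.3
clock: 11.88
tcp_pos: [0.4768, 0.1048, 0.101]
orientation: [-2.209, -2.23, 0.005]
contact_force: [-0.2, 0.0, 0.2]
grip_width: 0.0171
gripper_force: 39.2
```

View pics/s4.png

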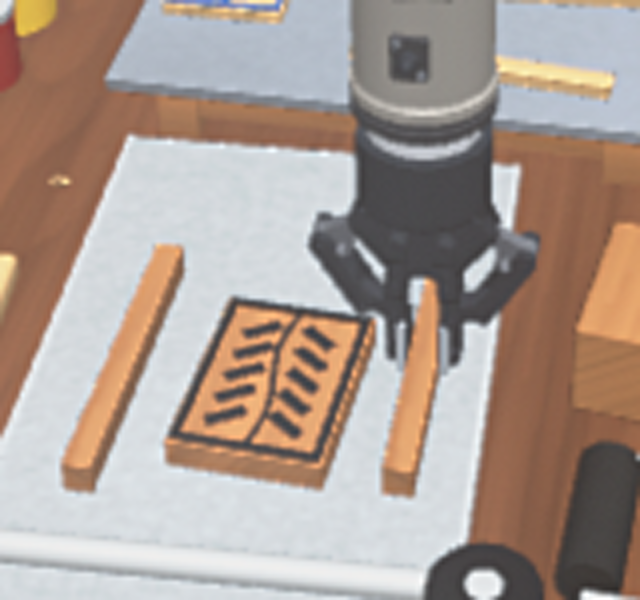

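The second runner is held clear of the block, at (410,400) in the crop, and lies within the bed edge. I'll lower it.

```bash
python3 -m crank '[[0,0,-0.05,-0.02,-1],[0,0,-0.05,0,-1],[0,0,-0.035,0,-1],[0,0,-0.01,0,-1],[0,0,0,0,-1],[0,0,0,0,-1]]'
```

```text
clock: 12.43
tcp_pos: [0.4786, 0.1052, 0.0735]
orientation: [2.229, 2.214, 0.0]
contact_force: [-0.0, 0.3, -0.6]
grip_width: 0.0169
gripper_force: 39.2
```

```bash
python3 -m crank '[[0,0,-0.01,0,-1],[0,0,-0.008,0,-1],[0,0,-0.004,0,-1],[0,0,0,0,-1],[0,0,0,0,-1]]'
```

```text
clock: 12.85
tcp_pos: [0.4785, 0.1051, 0.0689]
orientation: [-2.229, -2.214, -0.0]
contact_force: [0.2, 0.8, -0.5]
grip_width: 0.0167
gripper_force: 39.3
```

```bash
python3 -m crank '[[0,0,-0.003,0,-1],[0,0,0,0,-1],[0,0,0,0,-0.25],[0,0,0,0,-0.25],[0,0,0,0,-0.25],[0,0,0.05,0,-0.25],[0,0,0.1,0,-0.25],[0,0,0.18,0,-0.25]]'; python3 -m crank '[[0,0,0.18,0,-0.25],[0,0,0.18,0,-0.25],[0,-0.18,0.1,0,-0.25],[0,-0.18,0,0,-0.25],[0,-0.18,0,0,-0.25],[0,-0.18,0,0,-0.25],[0,-0.18,0,0,-0.25],[0,-0.18,0,0,-0.25]]'; python3 -m crank '[[0,-0.18,0,0,-0.25],[0,-0.18,0,0,-0.25],[0,-0.18,0,0,-0.25],[0,-0.18,0,0,-0.25],[0,-0.18,0,0,-0.25],[0,0,0,0,-0.25]]'
python3 - <<'E'
from bench import r
import cv2,numpy as np
f=r.grab_frame("side"); g=r.grab_frame("top")
a=cv2.resize(f[130:310,210:400],(400,380),interpolation=cv2.INTER_CUBIC)
b=cv2.resize(g[100:280,150:340],(400,380),interpolation=cv2.INTER_CUBIC)
cv2.imwrite("pics/s5.png",np.hstack([a,b]))
E
```

```text
clock: 13.52
tcp_pos: [0.4761, 0.1045, 0.1329]
orientation: [-2.226, -2.212, 0.008]
contact_force: [0.1, -0.4, 0.1]
grip_width: 0.0319
gripper_force: 0.0
clock: 14.18
tcp_pos: [0.4781, -0.1125, 0.2273]
orientation: [2.228, 2.214, 0.001]
contact_force: [1.3, 0.4, -0.5]
grip_width: 0.0323
gripper_force: 0.0
clock: 14.68
tcp_pos: [0.4765, -0.2993, 0.2268]
orientation: [2.238, 2.201, -0.004]
contact_force: [-0.1, -1.1, 0.9]
grip_width: 0.0321
gripper_force: 0.0
```

View pics/s5.png

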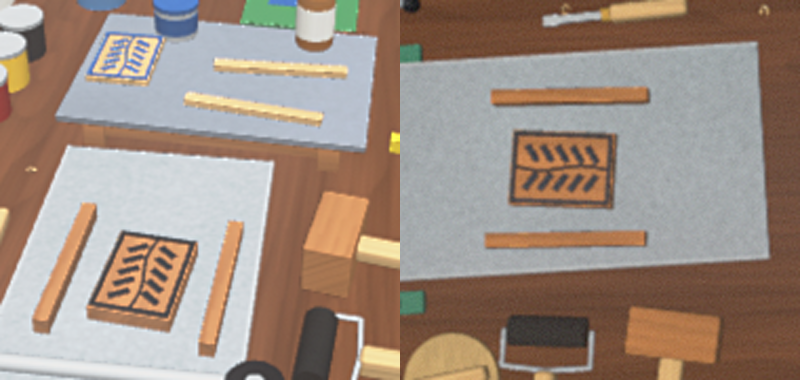

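Both brown runners lie flat either side of the block. In the right half of the picture they are at (570,96) and (566,239), with the block at (563,170), centred lengthwise and with clear gaps. The pale runners are still on the board and nothing else has moved.

```bash
python3 -c "from bench import r; print(r.hand_in())"
```

```text
the job is handed in; nothing more can be done
None
```

I laid the two thick runners flat on the bed, one each side of the thick block and clear of it, left both thin runners on the board, and handed the job in at about 15 s; the hand-in gave no verdict.

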